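# Torque the brass cap nut until the click wrench gives

### The job

Two air manifolds stand on the bench, each with a click-type torque wrench set on its cap nut. Tighten the brass nut with the red-handled wrench: swing its handle clockwise (seen from above) until the nut is snug and the wrench clicks, its handle visibly bending at the neck joint, then stop so that the brass fitting below is not twisted round in its manifold, and let go. Leave the blue wrench on the steel nut alone.

Things in the scene. Friction and masses are not known exactly. Their poses are not given: they have to be found in the camera images.
- brass_block: Grey manifold, 80 x 80 x 44 mm on a dark foot, fixed to the bench, brass fitting and brass cap nut on top; left or right of its twin with the steel nut. Origin: centre of its underside; nut and fitting turn about the vertical through it. White marks on its own -x side (roughly toward the robot): with the nut snug the wrench head points along the block's -x, between the marks.
- red_grip (a point): Centre of the red grip of the wrench on the brass nut. Wrench level, 70 mm above the bench, captive on the nut: ring head 41 mm wide, neck joint (vertical pin) 40 mm from the nut's axis, then a 17 mm steel tube and the round red grip, 24 mm thick, 88 mm long, its centre 110 mm beyond the neck joint (150 mm from the nut's axis when straight). Its x axis runs along the handle to the nut.
- brass_nut (a joint): Angle of brass nut and wrench head in the fitting, rad; grows clockwise seen from above (tightening). 0 is snug, a firm stop; starts loose at -0.4 to -0.12, turns against light friction (about 2 N at the grip) and stays where it is left.
- red_wrench (a joint): Breakaway (neck) joint of the red wrench, rad: 0 straight (start), grows as the handle gives clockwise relative to the head. Holds until the nut is snug and the set torque is reached (about 12 N across the grip), then gives as far as its stop at 0.25, and stays where it is left. Past 0.12 it has clicked.
- brass_fitting (a joint): Angle by which the brass fitting has been twisted clockwise in the manifold, rad: 0 at the start and should stay there. It slips only at about 20 N across the grip, when the handle is pulled on with the breakaway joint against its stop.
- blue_grip (a point): Centre of the blue grip of the other wrench, the same in size and height, on the steel nut of the other manifold. To be left alone.

How it is judged:
At the end, for the whole second after the job is handed in: The brass nut is snug (within 0.06 rad of its stop), the red wrench's breakaway joint has given by more than 0.12 rad, the brass fitting has been twisted by less than 0.15 rad, and the blue grip is within 20 mm of where it began (value of joint brass_nut above -0.06 rad and value of joint red_wrench above 0.12 rad and value of joint brass_fitting below 0.15 rad and distance of blue_grip from where it was at the start of the episode below 0.02 m); the robot touches nothing.
It fails at once if the brass fitting is twisted in its manifold by more than 0.15 rad (value of joint brass_fitting above 0.15 rad).
It fails at once if the blue wrench is moved by more than 20 mm (distance of blue_grip from where it was at the start of the episode above 0.02 m).
It also fails if it takes over 32 s, if anything falls off the work surface, if the arm or the gripper's body presses on something with over 40 N, if the wrist force passes 120 N, or if a joint passes its speed limit or range.

### The arm

A 6-joint arm with a two-finger parallel gripper is mounted at the origin on a cart in front of the work surface, level with it; the furniture and walls round the work are solid. World frame = base frame: x ahead of the robot, y to its left, z up, the work surface at z = 0. Lengths are in m, angles in rad, forces in N, time in s.
With the tool pointing down it reaches from about 0.25 to 0.775 m from the base axis. Payload 4 kg.
Tool frame: the origin (TCP) lies at the very end of the fingers, on their centre line; the grasp point (between the pads) lies 19 mm behind it; z points along the fingers, x is the direction in which the jaws open and shut, and the axes are right-handed (so a half turn about z gives the same grasp; the last joint's range is limited). The gripper opens to 94 mm and grips with 3 to 60 N. Pads are 16 mm wide; open, the fingers measure 119 mm over their backs; the gripper's body (75 mm by 177 mm) begins 78 mm behind the grasp point.
Start: joints at [1.069, 0.087, 1.371, -0, 1.684, -0.103], TCP at [0.214, 0.507, 0.206] pointing down, gripper open.
Joint ranges: [-3.1, 3.1], [-0.76, 2.03], [0.27, 2.55], [-1.08, 4.22], [0.17, 2.65], [-2.57, 2.57]. Speed limits (rad/s): [2.79, 2.79, 3.14, 3.14, 3.14, 3.14].

### API

Orientations are given as [roll, pitch, yaw] about the fixed x, y, z axes, in that order (R = Rz(yaw) Ry(pitch) Rx(roll)).
In Python, from bench import robot, cams, ticket gives the robot as it stands.
- The arm moves only by the tool jog_arm, never from a script. Its argument "series" is a list of rows, each an object of numbers: "x", "y", "z": the shift along the tool's x, y, z in m; "rx", "ry", "rz": the turn, a rotation vector about the tool's x, y, z in degrees. A call has 1 to 12 rows; each row shifts and turns the pose as measured when the row begins, along the tool's axes as they then stand; what a row does not reach is not made up. A row lasts 1/12 s, in which the tool goes at most 41.7 mm and 7.16 degrees, less where a joint would pass 70% of its speed; a pose out of reach is approached as far as the arm can. A call with a gripper value outside its range is refused whole. "claw" is the opening, from 0 (shut) to 1 (fully open), set as the call begins (left out, the last holds). The fingers move at their own pace and stop on an object; the grip force is fixed at half the most. Time passes only in rows, so rows that do not move let the fingers close. It gives the time, the measured TCP pose, the force and the opening at its end, in the units of the state.
- robot.get_obs(): the state, without advancing time (a new reading comes with each control period).
- cams.snapshot(name): name is "side" or "top" or "wrist"; returns a dict with "img" (480x640x3 uint8, red, green, blue), "mtx" (3x3 intrinsics, pixels), "origin" and "attitude" of the camera in the world. Camera axes: x right, y down, z forward; pixel columns grow to the right and rows downward; lengths in m; the calibration is good to about 2 mm. The wrist camera is an equidistant fisheye: a pixel r from the principal point sees the ray r / f radians off the axis. A picture is of the moment at which its call begins. There is no depth.
- ticket.close_job(): hands the job in, once; it reports no verdict.
Trained networks look in a picture, given as the dict that the camera call returned (one of the last four; its "shot" number tells which), for a name from the list of things; names that differ only in an ending like _2 or _b are one class to them, and where a whole thing is asked for, a point or a joint stands for the part that bears it (a point fixed in the world has none). Each returns a list of dicts, best first, with "p" (0 to 1); they miss things now and then, are a little off and sometimes report something else, mostly with a low value. They report only what shows in the picture. A call takes as long as a camera call.
- cams.look_for(thing, picture): "bbox" ([left, top, width, height] in pixels, round what is visible of it).
The state is a dict: "time": time; "joint_positions": joint angles; "qvel": joint speeds; "joint_torque": joint torques, N m; "tool_pos": TCP position; "ee_rot": TCP orientation; "wrist_force": force on the tool from outside, world axes, zero at the start; "wrist_torque": the same for the moment, N m; "width": finger opening in m.
Only numpy, scipy, OpenCV 4.12 (cv2) and the standard library are available. Lean on these libraries where they do the work, as an engineer would, in place of code of your own. Each camera call takes 0.05 s, during which the arm holds its last target.

## Working session

There is one attempt and no reset: what is moved stays moved. The work goes in short steps, Python scripts to look and compute and a tool call to move; the robot and the scene stay as the last step left them, time stands still between calls to the robot, and variables do not carry over. Pictures are saved under pics/ and viewed, and the job is handed in when it is done.

Besides the shell and the picture viewer there is one more tool, called after "Request:" in YAML: its name, and indented under it one key for each argument. jog_arm: Moves the arm, as the interface text tells. Its arguments: {"type":"object","properties":{"series":{"type":"array","items":{"type":"object","properties":{"x":{"type":"number"},"y":{"type":"number"},"z":{"type":"number"},"rx":{"type":"number"},"ry":{"type":"number"},"rz":{"type":"number"}}}},"claw":{"type":"number"}},"required":["series"]}

```bash
mkdir -p pics; python3 - <<'E'
from bench import robot,cams,ticket
import cv2,json
o=robot.get_obs();print({k:o[k] for k in('time','tool_pos','ee_rot','wrist_force','width')})
import pickle
for n in('top','side'):
    s=cams.snapshot(n);pickle.dump(s,open(f'{n}0.pkl','wb'));cv2.imwrite(f'pics/{n}0.png',s['img'][:,:,::-1]);print(n,s['mtx'],s['origin'],s['attitude'])
    for t in('brass_block','red_grip','blue_grip'):print(t,cams.look_for(t,s)[:2])
E
```

```text
{'time': 0.0, 'tool_pos': array([0.21333275, 0.50635463, 0.20430398]), 'ee_rot': array([-3.14136761e+00,  2.16813309e-03,  1.17194765e+00]), 'wrist_force': array([0.2025472 , 0.80815233, 0.22352456]), 'width': 0.09385905163768071}
top [[504.89382694   0.         313.34510938]
 [  0.         504.89382694 244.9838657 ]
 [  0.           0.           1.        ]] [0.38766152 0.01080738 1.23590355] [-3.03854505 -0.0223728  -1.56652345]
brass_block [{'bbox': [380.2, 195.3, 45.4, 99.9], 'p': 0.93}]
red_grip [{'bbox': [383.1, 230.7, 23.8, 68.9], 'p': 0.87}]
blue_grip [{'bbox': [197.7, 232.3, 21.7, 70.5], 'p': 0.61}, {'bbox': [379.0, 194.3, 50.1, 102.4], 'p': 0.21}]
side [[468.98248782   0.         327.84572453]
 [  0.         468.98248782 238.98165296]
 [  0.           0.           1.        ]] [ 0.37672365 -0.72743874  0.53158822] [-2.13712129  0.01364511 -0.19243198]
brass_block [{'bbox': [261.9, 299.1, 169.7, 69.6], 'p': 0.79}]
red_grip [{'bbox': [265.5, 297.6, 112.9, 22.5], 'p': 0.56}]
blue_grip [{'bbox': [246.0, 180.1, 70.5, 13.0], 'p': 0.64}]
```

View pics/top0.png

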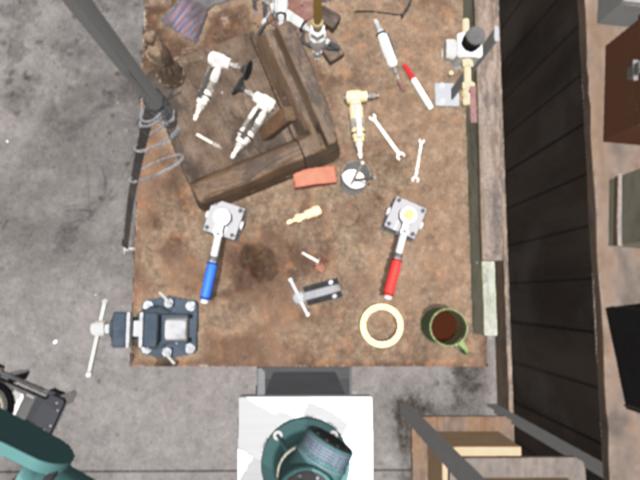

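View pics/side0.png

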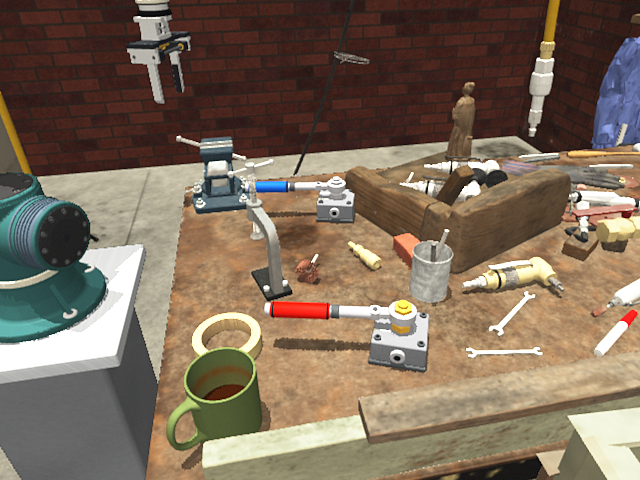

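```bash
cat > h.py <<'E'
import numpy as np,cv2
from scipy.spatial.transform import Rotation as R
def px2w(s,uv,z):
    r=R.from_euler('xyz',s['attitude']).as_matrix();o=np.array(s['origin'])
    d=r@np.linalg.inv(s['mtx'])@np.array([uv[0],uv[1],1.]);return o+d*(z-o[2])/d[2]
def w2px(s,p):
    r=R.from_euler('xyz',s['attitude']).as_matrix();c=r.T@(np.array(p)-s['origin']);q=s['mtx']@c;return q[:2]/q[2]
def red(s,roi=None):
    h=cv2.cvtColor(s['img'],cv2.COLOR_RGB2HSV)
    m=((h[...,0]<8)|(h[...,0]>172))&(h[...,1]>130)&(h[...,2]>60)
    return m.astype(np.uint8)
E
python3 - <<'E'
import pickle,cv2,numpy as np
from h import *
s=pickle.load(open('top0.pkl','rb'))
cv2.imwrite('pics/topz.png',cv2.resize(s['img'][170:320,340:460,::-1],None,fx=5,fy=4.0*1.0,interpolation=cv2.INTER_CUBIC)[:600])
m=red(s);n,l,st,c=cv2.connectedComponentsWithStats(m)
for i in range(1,n):
    if st[i,4]>60:
        pts=np.argwhere(l==i)[:,::-1].astype(np.float32);print(st[i],c[i],cv2.fitLine(pts,2,0,.01,.01).ravel(),px2w(s,c[i],.07))
E
```

```text
[403  63  12  16  86] [407.91860465  70.58139535] [  0.5143631   0.8575725 407.9186     70.5814   ] [ 0.93395144 -0.24175111  0.07      ]
[383 259  19  37 390] [392.11538462 276.78461538] [ 2.3773213e-01 -9.7133076e-01  3.9211539e+02  2.7678461e+02] [ 0.43555876 -0.19748918  0.07      ]
```

View pics/topz.png

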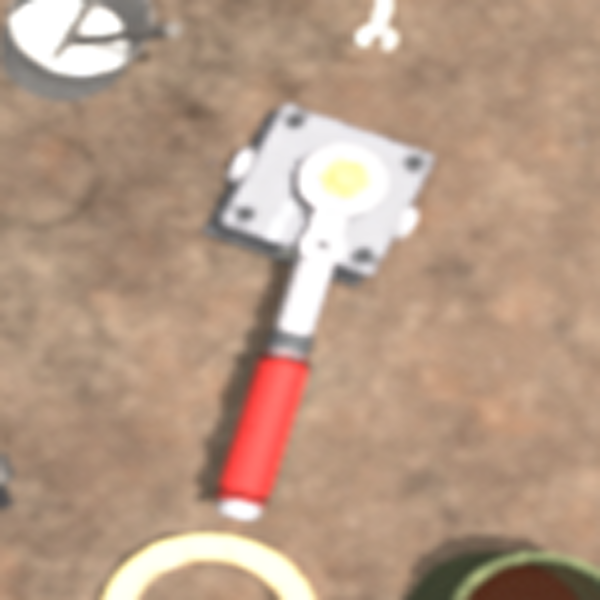

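```bash
python3 - <<'E'
import pickle,cv2
s=pickle.load(open('side0.pkl','rb'))
cv2.imwrite('pics/sidez.png',cv2.resize(s['img'][270:390,240:450,::-1],None,fx=3.8,fy=3.8,interpolation=cv2.INTER_CUBIC))
E
```

```text
(no output)
```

View pics/sidez.png

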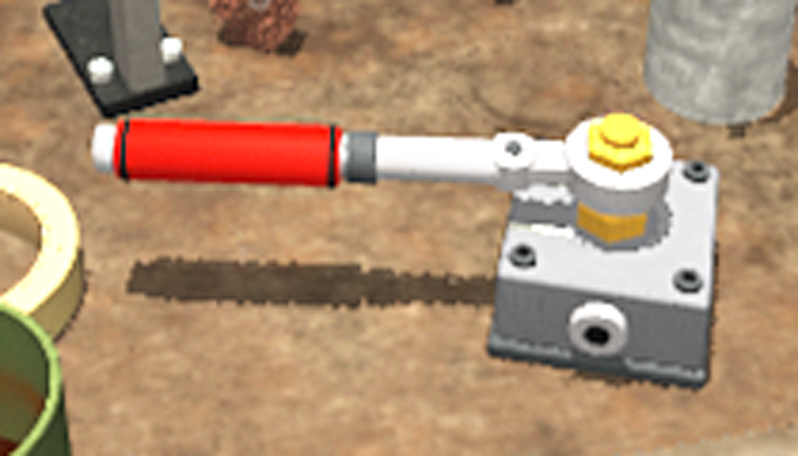

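```bash
python3 - <<'E'
import pickle,cv2,numpy as np
from h import *
s=pickle.load(open('top0.pkl','rb'));q=pickle.load(open('side0.pkl','rb'))
cs=[px2w(s,p,.044) for p in((396.6,196.25),(427,208.75),(413.6,237.5),(384.4,225.5))]
print('block c',np.mean(cs,0),'yaws',[np.degrees(np.arctan2(*(a-b)[[1,0]])) for a,b in((cs[0],cs[3]),(cs[1],cs[2]))],np.degrees(np.arctan2(*(cs[0]-cs[1])[[1,0]]))-90,np.degrees(np.arctan2(*(cs[3]-cs[2])[[1,0]]))-90)
n=px2w(s,(409,214.5),.085);print('nut',n)
c=px2w(s,(392.1,276.8),.076);a=px2w(s,(389.2,297),.07);print('grip',c,'end',a,'hyaw',np.degrees(np.arctan2(*(n-c)[[1,0]])),np.linalg.norm((n-c)[:2]))
# side check
nz=(240+620/3.8,270+140/3.8);print('nut side',px2w(q,nz,.085)); 
print('grip side',px2w(q,(240+230/3.8,270+152/3.8),.075))
print('mug', [px2w(s,p,.08)[:2] for p in((422,327),(468,327),(445,305))])
b=px2w(q,(270,285),0);print('stand',b,px2w(s,(320,292),.05))
for h in(.05,.1,.15,.2):print(h,w2px(q,[b[0],b[1],h]))
E
```

```text
block c [ 0.5800906  -0.23582808  0.044     ] yaws [np.float64(-22.954517037139738), np.float64(-25.628523198046295)] -22.26062547140262 -22.180720667051872
nut [ 0.5792733  -0.23577549  0.085     ]
grip [ 0.43527669 -0.19638125  0.076     ] end [ 0.38897191 -0.1901922   0.07      ] hyaw -15.300453542145961 0.14928808088885803
nut side [ 0.57632372 -0.2387181   0.085     ]
grip side [ 0.43162801 -0.20343564  0.075     ]
mug [array([ 0.32138731, -0.26259315]), array([ 0.32170075, -0.36798233]), array([ 0.37130457, -0.31636443])]
stand [ 0.39563443 -0.03727594  0.        ] [ 0.3999381  -0.03125393  0.05      ]
0.05 [267.75560703 262.7530488 ]
0.1 [265.36202528 239.02730328]
0.15 [262.80386809 213.67024733]
0.2 [260.0635576  186.50764502]
```

Request:
jog_arm:
  series:
    - {"z": -0.035}
    - {"z": -0.035}
    - {"z": -0.035}
    - {"z": -0.025}
  claw: 0

```text
invalid input
```

```bash
python3 - <<'E'
from bench import robot
import numpy as np
o=robot.get_obs();p=np.array(o['tool_pos']);y=o['ee_rot'][2];print(p,o['ee_rot'],o['time'])
T=np.array([.4226,-.2425]);N=24
for i in range(N):
    d=(T-p[:2])/(N-i);x=[np.cos(y),np.sin(y)];yy=[np.sin(y),-np.cos(y)]
    a,b=round(float(d@x),3),round(float(d@yy),3);print({'x':a,'y':b,'rz':4})
    p[:2]+=a*np.array(x)+b*np.array(yy);y-=np.radians(4)
print(p,y)
E
```

```text
[0.21352342 0.50678402 0.20535127] [-3.14157430e+00  2.09498101e-04  1.17200581e+00] 0.4
{'x': -0.025, 'y': 0.02, 'rz': 4}
{'x': -0.024, 'y': 0.022, 'rz': 4}
{'x': -0.022, 'y': 0.023, 'rz': 4}
{'x': -0.021, 'y': 0.025, 'rz': 4}
{'x': -0.019, 'y': 0.026, 'rz': 4}
{'x': -0.017, 'y': 0.028, 'rz': 4}
{'x': -0.015, 'y': 0.029, 'rz': 4}
{'x': -0.013, 'y': 0.03, 'rz': 4}
{'x': -0.011, 'y': 0.031, 'rz': 4}
{'x': -0.009, 'y': 0.031, 'rz': 4}
{'x': -0.006, 'y': 0.032, 'rz': 4}
{'x': -0.004, 'y': 0.032, 'rz': 4}
{'x': -0.002, 'y': 0.032, 'rz': 4}
{'x': 0.0, 'y': 0.032, 'rz': 4}
{'x': 0.003, 'y': 0.032, 'rz': 4}
{'x': 0.005, 'y': 0.032, 'rz': 4}
{'x': 0.007, 'y': 0.032, 'rz': 4}
{'x': 0.009, 'y': 0.031, 'rz': 4}
{'x': 0.011, 'y': 0.03, 'rz': 4}
{'x': 0.013, 'y': 0.03, 'rz': 4}
{'x': 0.016, 'y': 0.029, 'rz': 4}
{'x': 0.017, 'y': 0.027, 'rz': 4}
{'x': 0.019, 'y': 0.026, 'rz': 4}
{'x': 0.022, 'y': 0.025, 'rz': 4}
[ 0.42296584 -0.24261268  0.20535127] -0.5035102766442946
```

Request:
jog_arm:
  series:
    - {"x": 0, "y": 0, "z": -0.035, "rx": 0, "ry": 0, "rz": 0}
    - {"x": 0, "y": 0, "z": -0.035, "rx": 0, "ry": 0, "rz": 0}
    - {"x": 0, "y": 0, "z": -0.035, "rx": 0, "ry": 0, "rz": 0}
    - {"x": 0, "y": 0, "z": -0.03, "rx": 0, "ry": 0, "rz": 0}
  claw: 0.0

```text
time: 0.73
tool_pos: [0.211, 0.5022, 0.3309]
ee_rot: [-3.139, 0.029, 1.172]
wrist_force: [0.0, 0.6, -0.4]
width: 0.0708
```

Request:
jog_arm:
  series:
    - {"x": -0.025, "y": 0.02, "z": 0, "rx": 0, "ry": 0, "rz": 4}
    - {"x": -0.024, "y": 0.022, "z": 0, "rx": 0, "ry": 0, "rz": 4}
    - {"x": -0.022, "y": 0.023, "z": 0, "rx": 0, "ry": 0, "rz": 4}
    - {"x": -0.021, "y": 0.025, "z": 0, "rx": 0, "ry": 0, "rz": 4}
    - {"x": -0.019, "y": 0.026, "z": 0, "rx": 0, "ry": 0, "rz": 4}
    - {"x": -0.017, "y": 0.028, "z": 0, "rx": 0, "ry": 0, "rz": 4}
    - {"x": -0.015, "y": 0.029, "z": 0, "rx": 0, "ry": 0, "rz": 4}
    - {"x": -0.013, "y": 0.03, "z": 0, "rx": 0, "ry": 0, "rz": 4}
    - {"x": -0.011, "y": 0.031, "z": 0, "rx": 0, "ry": 0, "rz": 4}
    - {"x": -0.009, "y": 0.031, "z": 0, "rx": 0, "ry": 0, "rz": 4}
    - {"x": -0.006, "y": 0.032, "z": 0, "rx": 0, "ry": 0, "rz": 4}
    - {"x": -0.004, "y": 0.032, "z": 0, "rx": 0, "ry": 0, "rz": 4}
  claw: 0.0

```text
time: 1.73
tool_pos: [0.3136, 0.1187, 0.3446]
ee_rot: [3.133, 0.002, 0.308]
wrist_force: [0.6, 0.4, 0.3]
width: 0.0007
```

```bash
cat > plan.py <<'E'
from bench import robot
import numpy as np,sys
from scipy.spatial.transform import Rotation as R
T=np.array(eval(sys.argv[1]));yt=float(sys.argv[2]);N=int(sys.argv[3])
o=robot.get_obs();p=np.array(o['tool_pos']);M=R.from_euler('xyz',o['ee_rot']);print(p.round(4),o['ee_rot'].round(3),o['time'],o['wrist_force'],o['joint_positions'].round(2))
G=R.from_euler('xyz',[np.pi,0,yt])
for i in range(N):
    k=N-i
    d=M.inv().apply((T-p)/k).round(3);r=np.degrees((M.inv()*G).as_rotvec()/k).round(1)
    print('{"x":%g,"y":%g,"z":%g,"rx":%g,"ry":%g,"rz":%g},'%(*d,*r))
    p=p+M.apply(d);M=M*R.from_rotvec(np.radians(r))
print(p,M.as_euler('xyz'))
E
python3 plan.py "[.4226,-.2425,.32]" -.44 12
```

```text
[0.3136 0.1187 0.3446] [3.133e+00 2.000e-03 3.080e-01] 1.7333 [0.63966094 0.44292226 0.25939628] [ 0.2  -0.37  1.5  -0.01  2.02 -0.11]
{"x":-0,"y":0.031,"z":0.002,"rx":0,"ry":-0,"rz":3.6},
{"x":0.001,"y":0.031,"z":0.002,"rx":0,"ry":-0,"rz":3.6},
{"x":0.003,"y":0.031,"z":0.002,"rx":0.1,"ry":-0,"rz":3.6},
{"x":0.005,"y":0.031,"z":0.002,"rx":0,"ry":-0,"rz":3.6},
{"x":0.007,"y":0.031,"z":0.002,"rx":0.1,"ry":-0,"rz":3.6},
{"x":0.009,"y":0.03,"z":0.002,"rx":0,"ry":-0,"rz":3.6},
{"x":0.011,"y":0.029,"z":0.003,"rx":0.1,"ry":-0,"rz":3.5},
{"x":0.013,"y":0.029,"z":0.002,"rx":0,"ry":-0,"rz":3.6},
{"x":0.015,"y":0.028,"z":0.002,"rx":0.1,"ry":-0,"rz":3.5},
{"x":0.017,"y":0.027,"z":0.003,"rx":0,"ry":-0,"rz":3.6},
{"x":0.018,"y":0.026,"z":0.002,"rx":0,"ry":-0.1,"rz":3.5},
{"x":0.02,"y":0.024,"z":0.003,"rx":0.1,"ry":-0,"rz":3.6},
[ 0.42233869 -0.24240088  0.31973653] [-3.14157160e+00 -2.46640594e-04 -4.40337077e-01]
```

Request:
jog_arm:
  series:
    - {"x": 0, "y": 0.031, "z": 0.002, "rx": 0, "ry": 0, "rz": 3.6}
    - {"x": 0.001, "y": 0.031, "z": 0.002, "rx": 0, "ry": 0, "rz": 3.6}
    - {"x": 0.003, "y": 0.031, "z": 0.002, "rx": 0.1, "ry": 0, "rz": 3.6}
    - {"x": 0.005, "y": 0.031, "z": 0.002, "rx": 0, "ry": 0, "rz": 3.6}
    - {"x": 0.007, "y": 0.031, "z": 0.002, "rx": 0.1, "ry": 0, "rz": 3.6}
    - {"x": 0.009, "y": 0.03, "z": 0.002, "rx": 0, "ry": 0, "rz": 3.6}
    - {"x": 0.011, "y": 0.029, "z": 0.003, "rx": 0.1, "ry": 0, "rz": 3.5}
    - {"x": 0.013, "y": 0.029, "z": 0.002, "rx": 0, "ry": 0, "rz": 3.6}
    - {"x": 0.015, "y": 0.028, "z": 0.002, "rx": 0.1, "ry": 0, "rz": 3.5}
    - {"x": 0.017, "y": 0.027, "z": 0.003, "rx": 0, "ry": 0, "rz": 3.6}
    - {"x": 0.018, "y": 0.026, "z": 0.002, "rx": 0, "ry": -0.1, "rz": 3.5}
    - {"x": 0.02, "y": 0.024, "z": 0.003, "rx": 0.1, "ry": 0, "rz": 3.6}
  claw: 0.0

```text
time: 2.73
tool_pos: [0.4152, -0.2646, 0.3243]
ee_rot: [-3.136, -0.015, -0.484]
wrist_force: [0.1, 0.2, -0.2]
width: 0.0008
```

```bash
python3 plan.py "[.4226,-.2445,.18]" -.44 5; python3 - <<'E'
from bench import cams
import cv2
for n in('wrist','side'):
    s=cams.snapshot(n);cv2.imwrite(f'pics/{n}1.png',s['img'][:,:,::-1])
E
```

```text
[ 0.4152 -0.2646  0.3243] [-3.136 -0.015 -0.484] 2.7333 [ 0.07196557  0.19241732 -0.15008772] [-0.69 -0.05  1.27  0.01  1.9  -0.2 ]
{"x":-0.001,"y":-0.004,"z":0.029,"rx":-0.1,"ry":-0.2,"rz":-0.5},
{"x":-0.001,"y":-0.004,"z":0.029,"rx":-0,"ry":-0.2,"rz":-0.5},
{"x":-0.001,"y":-0.004,"z":0.029,"rx":-0.1,"ry":-0.2,"rz":-0.5},
{"x":-0,"y":-0.004,"z":0.029,"rx":-0,"ry":-0.1,"rz":-0.5},
{"x":-0.001,"y":-0.005,"z":0.028,"rx":-0.1,"ry":-0.2,"rz":-0.5},
[ 0.42234646 -0.24420333  0.18031632] [ 3.14138371e+00  7.67440661e-04 -4.39854116e-01]
```

View pics/wrist1.png

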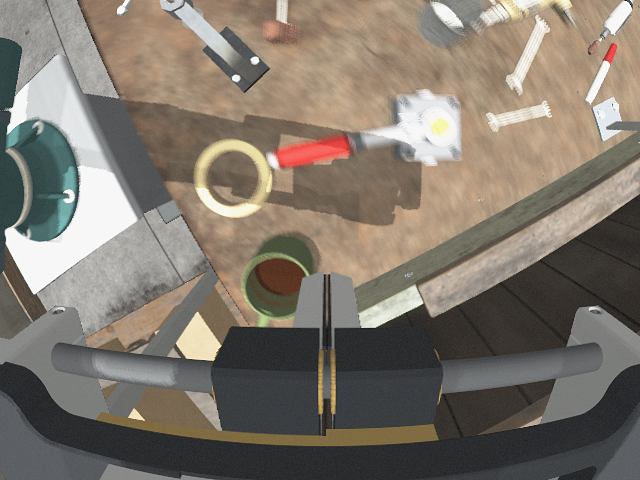

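View pics/side1.png

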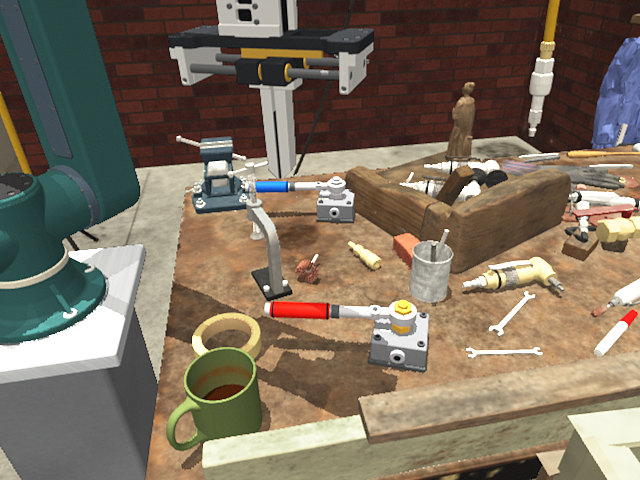

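Request:
jog_arm:
  series:
    - {"x": -0.001, "y": -0.004, "z": 0.03, "rx": 0, "ry": -0.2, "rz": -0.5}
    - {"x": -0.001, "y": -0.004, "z": 0.03, "rx": 0, "ry": -0.2, "rz": -0.5}
    - {"x": -0.001, "y": -0.003, "z": 0.03, "rx": 0, "ry": -0.2, "rz": -0.5}
    - {"x": 0, "y": -0.002, "z": 0.025, "rx": 0, "ry": 0, "rz": -0.5}
    - {"x": 0, "y": 0, "z": 0.02, "rx": 0, "ry": 0, "rz": 0}
    - {"x": 0, "y": 0, "z": 0, "rx": 0, "ry": 0, "rz": 0}
    - {"x": 0, "y": 0, "z": 0, "rx": 0, "ry": 0, "rz": 0}
  claw: 0.0

```text
time: 3.42
tool_pos: [0.4197, -0.2501, 0.1846]
ee_rot: [-3.135, -0.004, -0.444]
wrist_force: [0.3, 0.0, 0.9]
width: 0.0006
```

```bash
python3 plan.py "[.4226,-.2445,.056]" -.44 6; python3 - <<'E'
from bench import cams
import cv2
for n in('top',):
    s=cams.snapshot(n);cv2.imwrite(f'pics/{n}2.png',s['img'][:,:,::-1])
    s=cams.snapshot('side');cv2.imwrite(f'pics/side2.png',s['img'][:,:,::-1])
E
```

```text
[ 0.4197 -0.2501  0.1846] [-3.135 -0.004 -0.444] 3.4167 [0.33709395 0.02205406 0.87675947] [-0.66 -0.05  1.55  0.01  1.64 -0.21]
{"x":-0,"y":-0.001,"z":0.021,"rx":-0.1,"ry":-0,"rz":-0},
{"x":-0,"y":-0.001,"z":0.022,"rx":-0.1,"ry":-0,"rz":-0},
{"x":-0,"y":-0.001,"z":0.021,"rx":-0,"ry":-0.1,"rz":-0.1},
{"x":-0,"y":-0.001,"z":0.022,"rx":-0.1,"ry":-0,"rz":-0},
{"x":-0,"y":-0.001,"z":0.021,"rx":-0,"ry":-0.1,"rz":-0.1},
{"x":-0,"y":-0.001,"z":0.022,"rx":-0.1,"ry":-0,"rz":-0},
[ 0.42279105 -0.24450682  0.05560587] [ 3.14080468e+00 -4.53488696e-04 -4.40490523e-01]
```

View pics/top2.png

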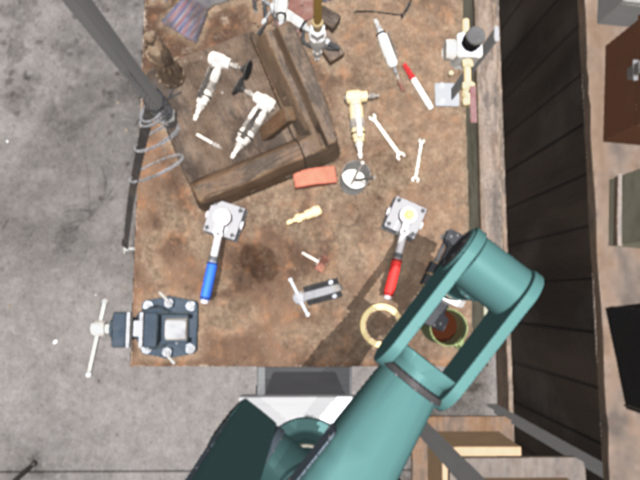

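View pics/side2.png

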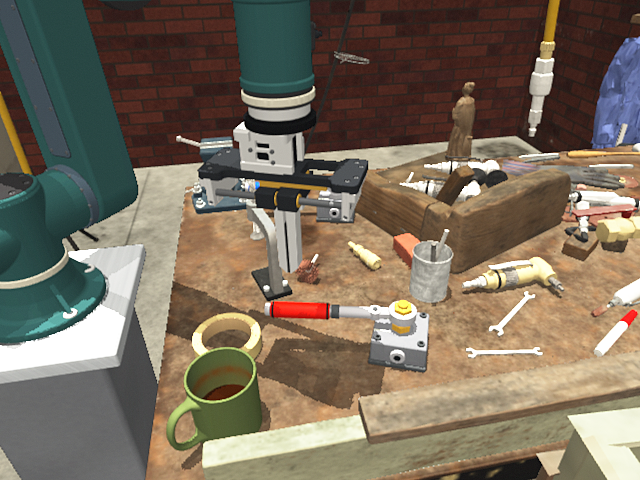

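Request:
jog_arm:
  series:
    - {"x": 0, "y": -0.001, "z": 0.022, "rx": -0.1, "ry": 0, "rz": 0}
    - {"x": 0, "y": -0.001, "z": 0.022, "rx": -0.1, "ry": 0, "rz": 0}
    - {"x": 0, "y": -0.001, "z": 0.022, "rx": 0, "ry": 0, "rz": 0}
    - {"x": 0, "y": 0, "z": 0.022, "rx": 0, "ry": 0, "rz": 0}
    - {"x": 0, "y": 0, "z": 0.022, "rx": 0, "ry": 0, "rz": 0}
    - {"x": 0, "y": 0, "z": 0.018, "rx": 0, "ry": 0, "rz": 0}
    - {"x": 0, "y": 0, "z": 0, "rx": 0, "ry": 0, "rz": 0}
  claw: 0.0

```text
time: 4.1
tool_pos: [0.434, -0.2558, 0.0727]
ee_rot: [3.136, -0.041, -0.443]
wrist_force: [-0.3, -0.2, -0.3]
width: 0.0006
```

```bash
python3 - <<'E'
from bench import cams,robot
import cv2
print(robot.get_obs()['tool_pos'],robot.get_obs()['wrist_force'])
for n in('wrist','side'):
    s=cams.snapshot(n);cv2.imwrite(f'pics/{n}3.png',s['img'][:,:,::-1])
E
```

```text
[ 0.43398778 -0.25575528  0.0727053 ] [-0.30593643 -0.22474926 -0.34179378]
```

View pics/wrist3.png

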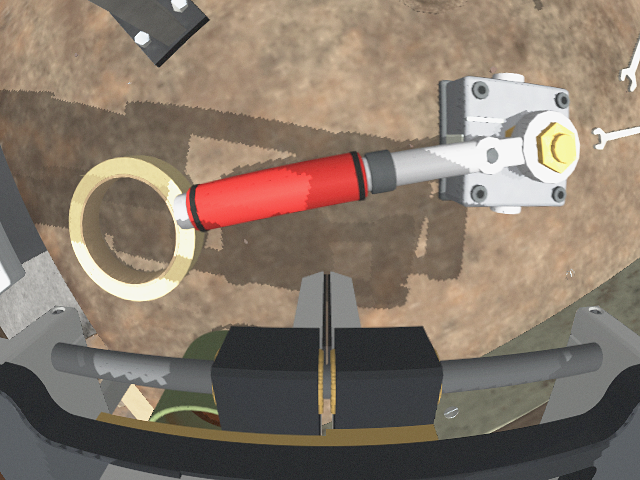

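View pics/side3.png

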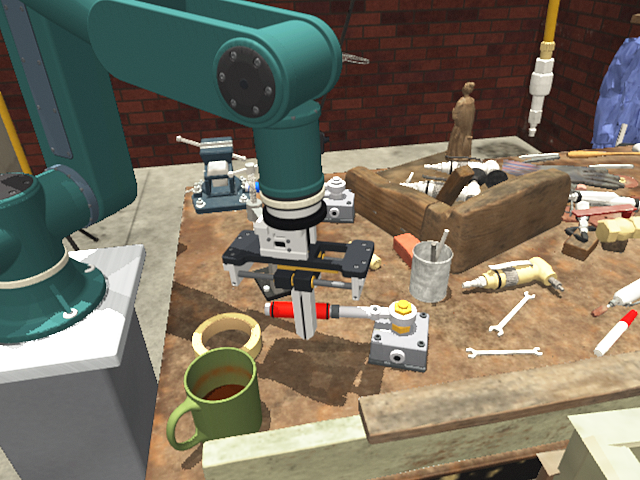

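```bash
python3 plan.py "[.426,-.237,.057]" -.44 4
```

```text
[ 0.4358 -0.2571  0.0763] [ 3.135 -0.047 -0.443] 4.2 [-0.44698284 -0.62830482  1.01111902] [-0.65  0.02  1.71  0.    1.37 -0.21]
{"x":-0.005,"y":-0.004,"z":0.005,"rx":0.1,"ry":-0.7,"rz":-0},
{"x":-0.004,"y":-0.003,"z":0.005,"rx":0.1,"ry":-0.7,"rz":-0.1},
{"x":-0.005,"y":-0.004,"z":0.004,"rx":0.1,"ry":-0.7,"rz":-0},
{"x":-0.004,"y":-0.003,"z":0.005,"rx":0.1,"ry":-0.6,"rz":-0.1},
[ 0.42602287 -0.23707534  0.0567103 ] [-3.14099111e+00 -2.91453627e-05 -4.39158937e-01]
```

Request:
jog_arm:
  series:
    - {"x": -0.005, "y": -0.004, "z": 0.008, "rx": 0.1, "ry": -0.7, "rz": 0}
    - {"x": -0.004, "y": -0.003, "z": 0.007, "rx": 0.1, "ry": -0.7, "rz": 0}
    - {"x": -0.005, "y": -0.004, "z": 0.006, "rx": 0.1, "ry": -0.7, "rz": 0}
    - {"x": -0.004, "y": -0.003, "z": 0.005, "rx": 0.1, "ry": -0.6, "rz": 0}
    - {"x": 0, "y": 0, "z": 0.002, "rx": 0, "ry": 0, "rz": 0}
  claw: 0.0

```text
time: 4.62
tool_pos: [0.4301, -0.2386, 0.0539]
ee_rot: [3.14, -0.01, -0.443]
wrist_force: [-0.9, -0.1, 0.0]
width: 0.0005
```

```bash
python3 plan.py "[.432,-.22,.057]" -.44 4
```

```text
[ 0.4301 -0.2386  0.0539] [ 3.14  -0.01  -0.443] 4.6167 [-0.91131115 -0.1303188   0.03520566] [-0.62  0.03  1.74  0.    1.36 -0.18]
{"x":-0.002,"y":-0.004,"z":-0.001,"rx":0,"ry":-0.1,"rz":-0},
{"x":-0.001,"y":-0.005,"z":-0.001,"rx":0,"ry":-0.2,"rz":-0.1},
{"x":-0.002,"y":-0.004,"z":-0.001,"rx":0,"ry":-0.1,"rz":-0},
{"x":-0.001,"y":-0.005,"z":-0,"rx":0.1,"ry":-0.2,"rz":-0.1},
[ 0.43237926 -0.21979291  0.05682478] [-3.14110044e+00  3.11242488e-04 -4.39370532e-01]
```

Request:
jog_arm:
  series:
    - {"x": 0, "y": -0.004, "z": 0, "rx": 0, "ry": 0, "rz": 0}
    - {"x": 0, "y": -0.004, "z": 0, "rx": 0, "ry": 0, "rz": 0}
    - {"x": 0, "y": -0.004, "z": 0, "rx": 0, "ry": 0, "rz": 0}
    - {"x": 0, "y": -0.004, "z": 0, "rx": 0, "ry": 0, "rz": 0}
  claw: 0.0

```text
time: 4.95
tool_pos: [0.4369, -0.2231, 0.0533]
ee_rot: [3.14, -0.009, -0.443]
wrist_force: [-2.0, -2.0, 0.9]
width: 0.0001
```

```bash
python3 - <<'E'
from bench import cams,robot
import cv2
o=robot.get_obs();print(o['tool_pos'],o['wrist_force'])
s=cams.snapshot('wrist');cv2.imwrite('pics/wrist4.png',s['img'][:,:,::-1]);print(s['mtx'],s['origin'],s['attitude'])
import pickle;pickle.dump(s,open('w4.pkl','wb'))
E
```

```text
[ 0.43689225 -0.22311365  0.05330223] [-1.96769769 -1.95661463  0.86585019]
[[371.64829954   0.         326.4821782 ]
 [  0.         371.64829954 237.4691408 ]
 [  0.           0.           1.        ]] [ 0.46753744 -0.15427166  0.23198688] [ 2.87448988 -0.00949614 -0.44221992]
```

View pics/wrist4.png

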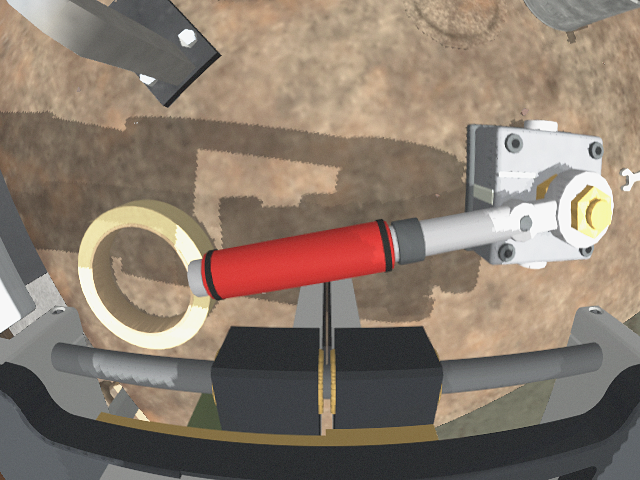

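```bash
cat > meas.py <<'E'
from bench import cams,robot
import sys
from h import *
def fe(s,uv,z):
    K=s['mtx'];a=(np.array(uv)-K[:2,2])/K[0,0];t=np.linalg.norm(a)
    d=np.array([*(a/t*np.sin(t)),np.cos(t)]);d=R.from_euler('xyz',s['attitude']).apply(d);o=np.array(s['origin']);return o+d*(z-o[2])/d[2]
def line(s):
    m=red(s);n,l,st,c=cv2.connectedComponentsWithStats(m);i=1+np.argmax(st[1:,4])
    P=np.array([fe(s,p[::-1],.072)[:2] for p in np.argwhere(l==i)],np.float32)
    v=cv2.fitLine(P,2,0,.01,.01).ravel()
    if v[0]<0:v[:2]*=-1
    return np.degrees(np.arctan2(v[1],v[0])),P.mean(0),v
if __name__=='__main__':
    o=robot.get_obs();print(o['time'],o['tool_pos'].round(4),o['ee_rot'].round(3),o['wrist_force'].round(1))
    s=cams.snapshot('wrist');cv2.imwrite(sys.argv[1],s['img'][:,:,::-1]);y,c,v=line(s);print('yaw',y,'c',c)
    nut=np.array([.578,-.2365]);d=c-nut
    b=np.radians(-22.7);N=nut-.04*np.array([np.cos(b),np.sin(b)]);e=N-c
    print('yaw nut-c',np.degrees(np.arctan2(-d[1],-d[0])),'yaw neck(snug)-c',np.degrees(np.arctan2(e[1],e[0])),'r',np.hypot(*d))
E
python3 - <<'E'
import pickle
from meas import *
s=pickle.load(open('w4.pkl','rb'));print(line(s),fe(s,(595,212),.085))
# block top corners-ish: screws
sc=[fe(s,p,.046) for p in((514,143),(597,150),(507,251),(586,252))];print(sc)
f=lambda a,b:np.degrees(np.arctan2(*(b-a)[[1,0]]));print(f(sc[0],sc[1]),f(sc[2],sc[3]),f(sc[0],sc[2])+90,f(sc[1],sc[3])+90,np.mean(sc,0))
E
```

```text
(np.float32(-14.672265), array([ 0.43348566, -0.19880812], dtype=float32), array([ 0.9673905 , -0.25328973,  0.43348587, -0.19880831], dtype=float32)) [ 0.57698884 -0.23654132  0.085     ]
[array([ 0.56199268, -0.19677786,  0.046     ]), array([ 0.61928055, -0.22195339,  0.046     ]), array([ 0.53735056, -0.25283846,  0.046     ]), array([ 0.59261008, -0.28090923,  0.046     ])]
-23.723402136386937 -26.929692107957838 -23.728479491313635 -24.341070048232936 [ 0.57780847 -0.23811974  0.046     ]
```

Request:
jog_arm:
  series:
    - {"x": -0.003, "y": -0.005, "z": 0, "rx": 0, "ry": 0, "rz": 0}
    - {"x": -0.003, "y": -0.005, "z": 0, "rx": 0, "ry": 0, "rz": 0}
    - {"x": -0.003, "y": -0.005, "z": 0, "rx": 0, "ry": 0, "rz": 0}
  claw: 0.0

```text
time: 5.25
tool_pos: [0.4373, -0.2067, 0.0544]
ee_rot: [3.136, -0.015, -0.443]
wrist_force: [0.5, -1.4, -0.2]
width: 0.0006
```

```bash
python3 meas.py pics/wrist5.png
```

```text
5.25 [ 0.4373 -0.2067  0.0544] [ 3.136 -0.015 -0.443] [ 0.5 -1.4 -0.2]
yaw -20.625809 c [ 0.4379385  -0.18390463]
yaw nut-c -20.58197379501957 yaw neck(snug)-c -19.809465538349233 r 0.14961114007469511
```

Request:
jog_arm:
  series:
    - {"x": -0.002, "y": -0.004, "z": 0, "rx": 0, "ry": 0, "rz": 0}
    - {"x": -0.002, "y": -0.004, "z": 0, "rx": 0, "ry": 0, "rz": 0}
    - {"x": -0.002, "y": -0.004, "z": 0, "rx": 0, "ry": 0, "rz": 0}
  claw: 0.0

```text
time: 5.55
tool_pos: [0.4379, -0.1954, 0.0556]
ee_rot: [3.129, -0.022, -0.443]
wrist_force: [1.1, -13.3, -1.9]
width: 0.0005
```

```bash
python3 meas.py pics/wrist6.png
```

```text
5.55 [ 0.4379 -0.1954  0.0556] [ 3.129 -0.022 -0.443] [  1.1 -13.3  -1.9]
yaw -24.727173 c [ 0.4420209  -0.17472915]
yaw nut-c -24.430739936180842 yaw neck(snug)-c -25.06360301717172 r 0.1493517826802429
```

Request:
jog_arm:
  series:
    - {"x": -0.002, "y": -0.005, "z": 0, "rx": 0, "ry": 0, "rz": 0}
    - {"x": -0.002, "y": -0.005, "z": 0, "rx": 0, "ry": 0, "rz": 0}
    - {"x": -0.002, "y": -0.005, "z": 0, "rx": 0, "ry": 0, "rz": 0}
  claw: 0.0

```text
time: 5.85
tool_pos: [0.439, -0.1924, 0.0571]
ee_rot: [3.102, -0.037, -0.444]
wrist_force: [1.2, -14.5, -3.4]
width: 0.0005
```

```bash
python3 meas.py pics/wrist7.png
```

```text
5.85 [ 0.439  -0.1924  0.0571] [ 3.102 -0.037 -0.444] [  1.2 -14.5  -3.4]
yaw -26.973042 c [ 0.44372293 -0.17126575]
yaw nut-c -25.911327272454702 yaw neck(snug)-c -27.085274525607538 r 0.1492844191671134
```

View pics/wrist7.png

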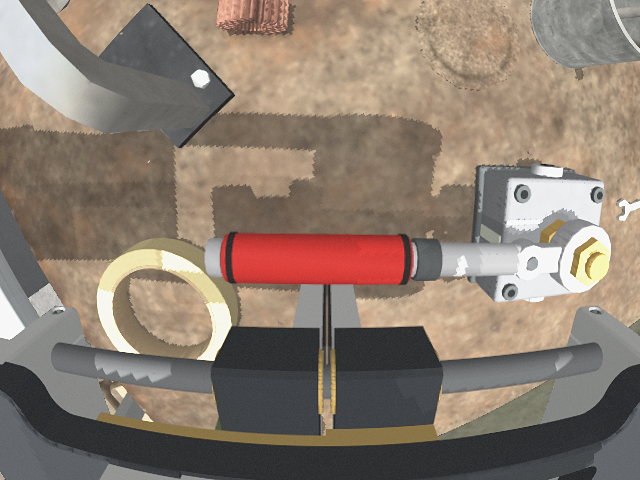

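Request:
jog_arm:
  series:
    - {"x": -0.002, "y": -0.007, "z": 0.001, "rx": 0.7, "ry": -0.5, "rz": 0}
    - {"x": -0.002, "y": -0.007, "z": 0.001, "rx": 0.7, "ry": -0.5, "rz": 0}
    - {"x": -0.002, "y": -0.007, "z": 0.001, "rx": 0.7, "ry": -0.5, "rz": 0}
  claw: 0.0

```text
time: 6.15
tool_pos: [0.4414, -0.1851, 0.0551]
ee_rot: [3.108, -0.024, -0.448]
wrist_force: [-1.7, -14.4, -0.4]
width: 0.0002
```

```bash
python3 meas.py pics/wrist8.png
```

```text
6.15 [ 0.4414 -0.1851  0.0551] [ 3.108 -0.024 -0.448] [ -1.7 -14.4  -0.4]
yaw -31.089954 c [ 0.44776565 -0.1639953 ]
yaw nut-c -29.10577492771854 yaw neck(snug)-c -31.44374757451565 r 0.14905676261839304
```

Request:
jog_arm:
  series:
    - {"x": -0.003, "y": -0.007, "z": 0.001, "rx": 0.6, "ry": -0.4, "rz": 0}
    - {"x": -0.003, "y": -0.007, "z": 0.001, "rx": 0.6, "ry": -0.4, "rz": 0}
  claw: 0.0

```text
time: 6.37
tool_pos: [0.4431, -0.181, 0.0551]
ee_rot: [3.109, -0.023, -0.451]
wrist_force: [0.3, -16.3, -1.6]
width: 0.0004
```

```bash
python3 meas.py pics/wrist9.png
```

```text
6.3667 [ 0.4431 -0.181   0.0551] [ 3.109 -0.023 -0.451] [  0.3 -16.3  -1.6]
yaw -33.848675 c [ 0.45044756 -0.1598578 ]
yaw nut-c -31.00031911815016 yaw neck(snug)-c -34.026554957567846 r 0.14880743515071534
```

View pics/wrist9.png

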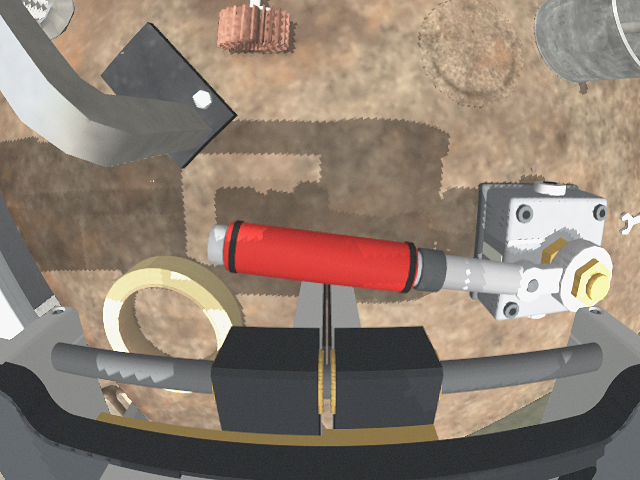

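Request:
jog_arm:
  series:
    - {"x": 0, "y": 0.008, "z": 0, "rx": 0, "ry": 0, "rz": 0}
    - {"x": 0, "y": 0.012, "z": 0, "rx": 0, "ry": 0, "rz": 0}
    - {"x": 0, "y": 0.012, "z": 0, "rx": 0.3, "ry": 0, "rz": 0}
    - {"x": 0, "y": 0.012, "z": 0, "rx": 0.3, "ry": 0, "rz": 0}
    - {"x": 0, "y": 0.005, "z": 0, "rx": 0, "ry": 0, "rz": 0}
  claw: 0.0

```text
time: 6.83
tool_pos: [0.4197, -0.2223, 0.0563]
ee_rot: [3.125, -0.018, -0.45]
wrist_force: [0.5, 0.8, -0.5]
width: 0.0008
```

```bash
python3 meas.py pics/wrist10.png
```

```text
6.8333 [ 0.4197 -0.2223  0.0563] [ 3.125 -0.018 -0.45 ] [ 0.5  0.8 -0.5]
yaw -33.202282 c [ 0.44899964 -0.1621741 ]
yaw nut-c -29.949175334509846 yaw neck(snug)-c -32.59558080401038 r 0.14888059172993304
```

View pics/wrist10.png

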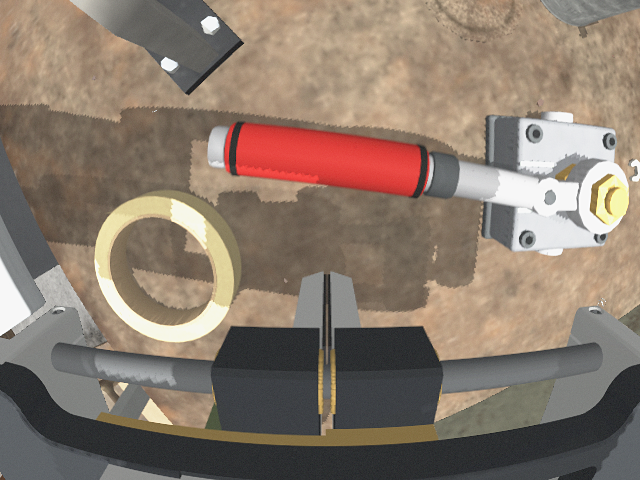

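Request:
jog_arm:
  series:
    - {"x": 0, "y": 0.01, "z": -0.02, "rx": 0, "ry": 0, "rz": 0}
    - {"x": 0, "y": 0.01, "z": -0.035, "rx": 0, "ry": 0, "rz": 0}
    - {"x": 0, "y": 0.005, "z": -0.035, "rx": 0, "ry": 0, "rz": 0}
    - {"x": 0, "y": 0, "z": -0.035, "rx": 0, "ry": 0, "rz": 0}
    - {"x": 0, "y": 0, "z": -0.03, "rx": 0, "ry": 0, "rz": 0}
    - {"x": 0, "y": 0, "z": 0, "rx": 0, "ry": 0, "rz": 0}
  claw: 0.0

```text
time: 7.38
tool_pos: [0.404, -0.2351, 0.2122]
ee_rot: [3.135, 0.0, -0.45]
wrist_force: [0.6, -0.5, -0.4]
width: 0.0004
```

```bash
python3 meas.py pics/wrist11.png; python3 - <<'E'
from bench import cams
from h import *
import pickle
s=cams.snapshot('top');pickle.dump(s,open('top9.pkl','wb'));cv2.imwrite('pics/top9.png',s['img'][:,:,::-1])
s0=pickle.load(open('top0.pkl','rb'))
a=np.hstack([cv2.resize(q['img'][180:310,350:440,::-1],None,fx=4.4,fy=4.4,interpolation=cv2.INTER_CUBIC) for q in(s0,s)]);cv2.imwrite('pics/top9z.png',a)
for q in(s0,s):
    h=cv2.cvtColor(q['img'],cv2.COLOR_RGB2HSV);m=((h[...,0]>100)&(h[...,0]<125)&(h[...,1]>150)).astype(np.uint8);m[:,:190]=0;m[:,230:]=0;print('blue',np.argwhere(m).mean(0),m.sum())
    m=red(q);m[:250]=0;P=np.argwhere(m)[:,::-1];W=np.array([px2w(q,p,.076)[:2] for p in P],np.float32);v=cv2.fitLine(W,2,0,.01,.01).ravel();c=W.mean(0);v=v*np.sign(v[0]);d=np.array([.579,-.236])-c;print('red yaw',np.degrees(np.arctan2(v[1],v[0])),c,'nut-c',np.degrees(np.arctan2(d[1],d[0])))
E
```

```text
7.3833 [ 0.404  -0.2351  0.2122] [ 3.135  0.    -0.45 ] [ 0.6 -0.5 -0.4]
yaw -33.13243 c [ 0.44905445 -0.16190518]
yaw nut-c -30.049319794432677 yaw neck(snug)-c -32.72968231397399 r 0.14896758517678294
blue [279.65156794 208.71777003] 287
red yaw -11.045855 [ 0.4350413 -0.1966713] nut-c -15.280021520913266
blue [279.82692308 208.81538462] 260
red yaw -34.623592 [ 0.4521185  -0.15880425] nut-c -31.316672021796126
```

View pics/wrist11.png

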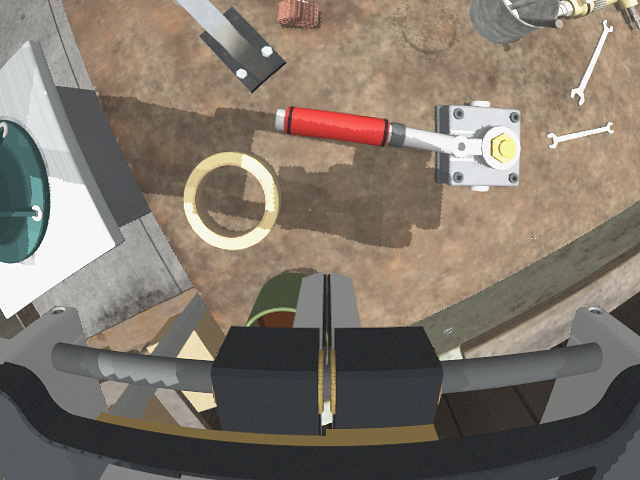

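View pics/top9z.png

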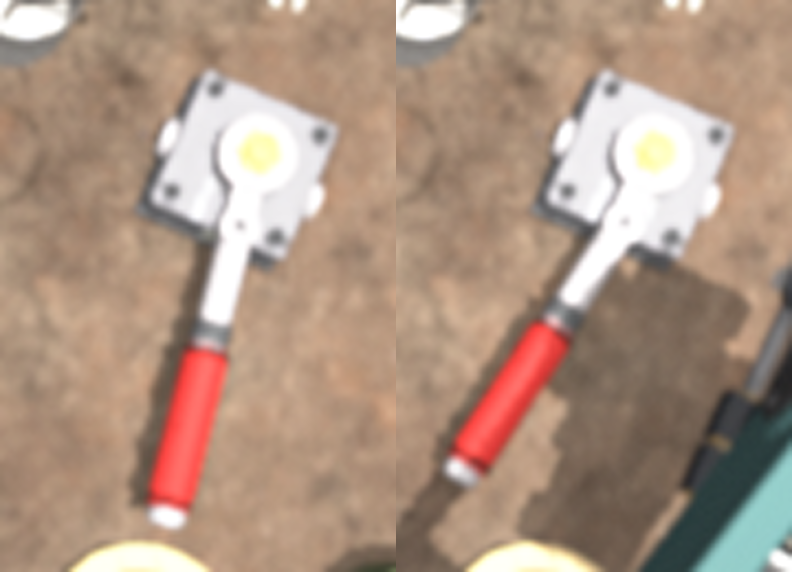

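```bash
python3 - <<'E'
import cv2
from meas import *
s=cams.snapshot('wrist');print(s['origin'],robot.get_obs()['tool_pos'])
np.save('w12.npy',s,allow_pickle=True)
z=cv2.resize(s['img'][90:200,420:540,::-1],None,fx=5,fy=5,interpolation=cv2.INTER_CUBIC);cv2.imwrite('pics/w12z.png',z)
E
```

```text
[ 0.43629405 -0.16599579  0.3851939 ] [ 0.40145797 -0.23342045  0.20481494]
```

View pics/w12z.png

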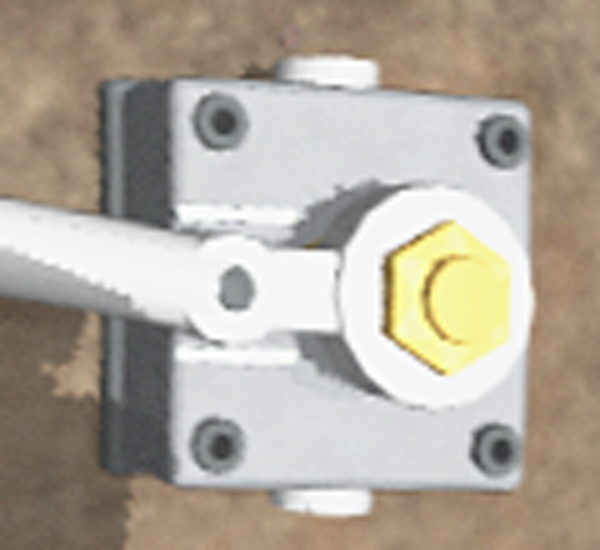

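```bash
python3 - <<'E'
from bench import ticket,robot
o=robot.get_obs();print(o['time'],o['wrist_force'],ticket.close_job())
E
```

```text
the job is handed in; nothing more can be done
7.5333 [-0.10176671 -0.2681758  -0.45029227] None
```

I pushed the red handle clockwise with the closed fingers until the nut came snug and the wrench clicked. I stopped before the neck joint's stop, backed off, lifted clear and handed the job in at 7.5 s.

- **Nut:** it looks snug. In the last wrist picture the head lies between the white marks and parallel to the block to within about 0.02 rad. The estimates from the handle line disagree slightly: they put the nut within about -0.05 to +0.01 rad of its stop, still inside the 0.06 limit.
- **Neck joint:** it has given by about 0.19 to 0.21 rad, past the click at 0.12 and short of the stop at 0.25. The handle is visibly bent in both the wrist and top views.
- **Brass fitting:** I did not measure its angle directly. The push force read about 16 N at most, at the ends of the moves. That is below the 20 N slip force, and the neck joint never reached its stop.
- **Blue wrench:** its grip is unchanged to about 0.2 pixels in the top view.
- **Contact:** the wrist force was about zero at hand-in, with the tool about 0.2 m above the bench.

The first move call was refused because I had left keys out of its rows. The next call had every key and went through.

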